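Bring the extraction hood to rest over the vice

ROBOT

A 6-joint arm with a two-finger parallel gripper is mounted at the origin on the work surface. World frame = base frame: x ahead of the robot, y to its left, z up, the work surface at z = 0. Lengths are in mm, angles in rad, forces in N, time in s.
With the tool pointing down it reaches from about 275 to 750 mm from the base axis. Payload 10.2 kg.
Tool frame: the origin (TCP) lies between the finger pads; the fingertips stand 25 mm ahead of it and the grasp point (between the pads) lies 6 mm ahead of it; z points along the fingers, y is the line along which they close (so a half turn about z gives the same grasp; the last joint's range is limited). The gripper opens to 85 mm and grips with 20 to 120 N. Pads are 22 mm wide; open, the fingers measure 114 mm over their backs; the gripper's body (76 mm by 85 mm) begins 54 mm behind the grasp point. The pads swing forward as they close: fully open they stand 13 mm farther back than shut.
Start: joints at [-1.525, 0.313, 1.498, -0, 1.331, -0.223], TCP at [139.413, -506.157, 256.294] pointing down, gripper open.
Joint ranges: [-2.94, 2.94], [-0.97, 2.17], [0.19, 2.56], [-1.23, 4.37], [0.02, 3.11], [-2.88, 2.88]. Speed limits (rad/s): [2.39, 2.39, 3.01, 3.14, 3.14, 3.14].

INTERFACE

Orientations are given as a unit quaternion [w, x, y, z].
In Python, from rig import ctrl, eyes, finish_job gives the robot as it stands.
- The arm moves only by the tool step_arm, never from a script. Its argument "increments" is a list of rows, each an object of numbers: "dx", "dy", "dz": the shift along the tool's x, y, z in units of 25 mm (1.0 is 25 mm); "wx", "wy", "wz": the turn, a rotation vector about the tool's x, y, z in units of 6 degrees (1.0 is 6 degrees). A call has 1 to 5 rows; each row shifts and turns the commanded pose from where the row before left it, along the tool's axes as they then stand; what a row does not reach is not made up. A row lasts 1/10 s, in which the tool goes at most 50 mm and 8.59 degrees, less where a joint would pass 70% of its speed; a pose out of reach is approached as far as the arm can. A call is refused whole if a number of a shift passes 1 or a number of a turn 1, either way. A call with a gripper value outside its range is refused whole. "fingers" is the finger opening in mm, from 0 to 85.4, set as the call begins (left out, the last holds). The fingers move at their own pace and stop on an object; "squeeze" is the grip in N (left out, the last holds). Time passes only in rows, so rows that do not move let the fingers close. It gives the time, the measured TCP pose, the force, the opening and the grip force at its end, in the units of the state.
- ctrl.sense(): the state, without advancing time (a new reading comes with each control period).
- eyes.capture(name): name is "scene" or "top"; returns a dict with "frame" (384x512x3 uint8, blue, green, red), "fx", "fy", "cx", "cy" (pixels), "k1" (the pictures are not rectified: a ray, as slopes to the right and down, at radius r is drawn at 1 + k1 r^2 times it, then the intrinsics apply), "R" (3x3) and "t" (3): a world point X has camera coordinates R X + t. Camera axes: x right, y down, z forward; pixel columns grow to the right and rows downward; lengths in mm; the calibration is good to about 2 mm. A picture is of the moment at which its call begins. There is no depth.
- finish_job(): hands the job in; it is judged then, once.
Trained networks look in the newest picture that a camera, given by its name, has taken for a name from the list of things; names that differ only in an ending like _2 or _b are one class to them, and where a whole thing is asked for, a point or a joint stands for the part that bears it (a point fixed in the world has none). Each returns a list of dicts, best first, with "p" (0 to 1); they miss things now and then, are a little off and sometimes report something else, mostly with a low value. They report only what shows in the picture. A call takes as long as a camera call.
- eyes.cut_out(camera, label): "mask" (384x512 bool, what is visible of it).
- eyes.landmark_of(camera, label): "point" ([x, y, z] in mm, in the coordinates of the camera as it stood for that picture, good to about 4 mm: a listed point, or the origin of a listed thing).
The state is a dict: "time_s": time; "joints": joint angles; "dq": joint speeds; "tau": joint torques, N m; "eef_pos": TCP position; "ee_rot": TCP orientation; "force": force on the tool from outside, world axes, zero at the start; "wrist_torque": the same for the moment, N m; "grip_width": opening from 0.0 (shut) to 1.0 (fully open); "grip_force": force on a finger pad.
Only numpy, scipy, OpenCV 4.12 (cv2) and the standard library are available. Lean on these libraries where they do the work, as an engineer would, in place of code of your own. Each camera call takes 0.05 s, during which the arm holds its last target. There are 200 camera calls.

TASK

Before the bar in the vice is ground, swing the heavy extraction arm so that its hood stands centred over the vice jaws, then let go and see that it stays there by itself, standing still, for a good three seconds. Move it gently, with light pushes on the hood's flat sides: it runs on almost frictionless bearings and coasts on, so catch it softly (meet it at a few cm/s at most), never knock it or bear down on top of the arm, do not swing it fast (20 cm/s at most), and never let it run against its end stops. Leave the other things on the bench where they are.

Things in the scene. Friction and masses are not known exactly. Their poses are not given: they have to be found in the camera images.
- duct_arm: The turning arm with its hood. Origin: centre of the hood's open underside, 135 mm above the bench; x points along the arm to the vertical pivot axis, 420 mm away; y across the arm, z up. Hood: metal box at the end near the robot, 200 mm in x, 190 mm in y; flat upright sides, 135 to 205 mm above the bench, are where to push; too wide to grip. It starts at the robot's left of the vice.
- hood_top (a point): Centre of the hood's top, 245 mm above the bench, 110 mm above the origin of duct_arm. From the flat sides (up to 205 mm) a blunt cone, 188 mm across below, 132 mm above, rises to 240 mm; on it a flat round cover, 90 mm across. Behind it a round duct, 110 mm across, its axis 185 mm above the bench, leads to the pedestal's turning head (132 mm across, 240 mm high).
- foot (a point): Rim of the pedestal's round foot (210 mm across) on the bench's far side, on its side to the robot, 5 mm up; x points to the pivot axis, 105 mm away, and marks mid swing: the arm's x turns up to 0.725 rad either way from it, to end stops. Arm: nominal 5 kg, 0.61 kg m2 about the pivot (up to 30 % off), drag 0.012 N m s/rad, friction 0.0005 N m; it coasts for tens of seconds, nothing holds it.
- vice_jaws (a point): Middle of the jaws of the low blue vice, fixed to the bench, 85 mm above it and 420 mm from the pivot axis: the hood's centre passes right over it. Jaws 100 mm wide, 84 mm high; the dark steel bar clamped in them (20 x 130 mm) reaches 105 mm. Its spindle with T-handle points towards the robot, 168 mm long, 40 mm up. x to the pivot, z up.
- grease_tin: Bystander: closed steel tin, 72 mm across, 85 mm high, origin at the centre of its underside.
- spanner: Bystander: steel spanner, 190 mm long, lying flat along its x axis.
- beech_block: Bystander: dark wooden block 130 x 70 x 55 mm, origin at the centre of its underside.

How it is judged (in metres and radians):
On the way:
1. the hood stands over the vice, still and not touched, for 2.5 s (horizontal distance between duct_arm and vice_jaws below 0.04 m and linear speed of duct_arm below 0.01 m/s and contact force between the fingers and duct_arm below 0.05 N), for 2.5 s.
At the end, for the whole second after the job is handed in: The hood's centre stands within 40 mm (about 0.1 rad of swing) of the vice jaws' centre seen from above, moving at less than 10 mm/s; before that it has stood so for 2.5 s, not touched (horizontal distance between duct_arm and vice_jaws below 0.04 m and linear speed of duct_arm below 0.01 m/s).
It fails at once if the arm is knocked: the robot hits or pushes it with more than 30 N (contact force between any of the fingers, the arm and duct_arm above 30 N).
It fails at once if the robot bears down on top of the arm: fingers within 58 mm of its midline touch it with more than 1 N (y of the grasp point in the frame of duct_arm between -0.058 and 0.058 m and contact force between the fingers and duct_arm above 1 N).
It fails at once if the arm swings too fast: the hood moves at over 25 cm/s (linear speed of duct_arm above 0.25 m/s).
It fails at once if the arm runs against an end stop (0.725 rad from mid swing) (angle between the x axis of duct_arm and the x axis of foot, either way round above 0.715 rad).
It fails at once if a bystander is moved more than 25 mm (distance of any of grease_tin, spanner, beech_block from where it was at the start of the episode above 0.025 m).
It also fails if it takes over 53 s, if anything falls off the work surface, if the arm or the gripper's body presses on something with over 40 N, if the wrist force passes 120 N, or if a joint passes its speed limit or range.

## Working session

There is one attempt and no reset: what is moved stays moved. The work goes in short steps, Python scripts to look and compute and a tool call to move; the robot and the scene stay as the last step left them, time stands still between calls to the robot, and variables do not carry over. Pictures are saved under pics/ and viewed, at most 10 in all, crops included, and the job is handed in when it is done.

Besides the shell and the picture viewer there is one more tool, called after "Request:" by a JSON object that holds its "method" and its "body", one argument or row to a line. step_arm: Moves the arm, as the interface text tells. Its arguments: {"type":"object","properties":{"increments":{"type":"array"},"fingers":{"type":"number"},"squeeze":{"type":"number"}},"required":["increments"]}

```bash
mkdir -p pics; cat > h.py <<'E'
import numpy as np, cv2
from rig import ctrl, eyes, finish_job
def world(cap,p): return cap["R"].T@(np.array(p)-cap["t"])
def find(cam,names,cap=None):
    cap=cap or eyes.capture(cam); o={}
    for n in names:
        l=eyes.landmark_of(cam,n)
        if l: o[n]=(world(cap,l[0]["point"]).round(0),round(l[0]["p"],2))
    return cap,o
E
python3 - <<'E'
from h import *
s=ctrl.sense(); print(s["time_s"],s["eef_pos"],s["ee_rot"],s["force"])
N=["duct_arm","hood_top","foot","vice_jaws","grease_tin","spanner","beech_block"]
ims=[]
for c in("scene","top"):
    cap,o=find(c,N); ims.append(cap["frame"])
    for k,v in o.items(): print(c,k,*v)
    cv2.imwrite(f"pics/{c}.png",cap["frame"])
print(ctrl.sense()["time_s"])
cv2.imwrite("pics/both.png",cv2.resize(np.hstack(ims),(800,300)))
E
```

```text
0.0 [ 139.41635977 -505.91644471  255.74557695] [-6.45038373e-04  9.90979746e-01  1.34010165e-01  5.71788757e-05] [ 0.61081277  0.33912114 -0.02942624]
scene duct_arm [547. 187. 138.] 0.56
scene hood_top [547. 188. 246.] 0.8
scene foot [777. -58.   5.] 0.68
scene vice_jaws [459. -97.  87.] 0.65
scene spanner [ 396. -345.    4.] 0.66
scene beech_block [ 602. -428.    2.] 0.71
top duct_arm [540. 189. 135.] 0.71
top hood_top [540. 193. 245.] 0.67
top foot [771. -52.   3.] 0.64
top vice_jaws [456. -97.  84.] 0.72
top spanner [ 394. -345.   -4.] 0.71
top beech_block [ 597. -435.    0.] 0.74
0.8
```

View pics/both.png

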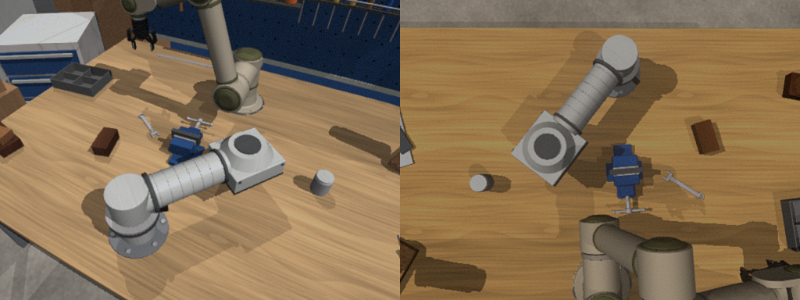

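The left view is from the far side: the hood is at (245,150), the vice at (188,140) and the tin at (322,182). The right view is from above: the hood is at (547,148), the vice at (625,170) and the tin at (480,183), which is about world (405,500). The networks agree with the pictures. I get the pivot at about (876,-67), with about 0.73 rad of swing needed.

```bash
cat >> h.py <<'E'
import json
def pose():
    s=ctrl.sense(); w,x,y,z=s["ee_rot"]; p=s["eef_pos"]
    return np.array([*p,np.arctan2(2*(x*y+w*z),1-2*(y*y+z*z))])
def load(): return np.array(json.load(open("cmd.json")))
def plan(way,c=None):
    """way: list of (x,y,z,yaw,rows); tool down; prints rows, saves final command"""
    c=load() if c is None else np.array(c); rows=[]
    for *g,n in way:
        c0=c.copy(); d=np.array(g)-c0; d[3]=(d[3]+np.pi)%(2*np.pi)-np.pi if len(way)<0 else d[3]
        for k in range(1,n+1):
            e=c0+d*k/n-c; a=c[3]; s,q=np.sin(a),np.cos(a)
            r=np.round([(e[0]*q+e[1]*s)/25,(e[0]*s-e[1]*q)/25,-e[2]/25,-np.degrees(e[3])/6],2)
            assert abs(r).max()<=1,r
            c=c+[*(25*(r[0]*np.array([q,s])+r[1]*np.array([s,-q]))),-25*r[2],-np.radians(6*r[3])]
            rows.append(r)
    for i in range(0,len(rows),5):
        print("["+",".join('{"dx":%g,"dy":%g,"dz":%g,"wz":%g}'%tuple(r+0.) for r in rows[i:i+5])+"]")
    json.dump(list(c),open("cmd.json","w")); print("end",c.round(2))
E
python3 - <<'E'
from h import *
c=pose(); print(c)
plan([(300,-240,300,1.0,14),(624,344,300,2.487,31)],c)
E
```

```text
[ 1.39413969e+02 -5.06151231e+02  2.56294235e+02  2.68798259e-01]
[{"dx":0.64,"dy":-0.61,"dz":-0.12,"wz":-0.5},{"dx":0.68,"dy":-0.58,"dz":-0.13,"wz":-0.5},{"dx":0.7,"dy":-0.54,"dz":-0.12,"wz":-0.5},{"dx":0.74,"dy":-0.5,"dz":-0.13,"wz":-0.49},{"dx":0.75,"dy":-0.47,"dz":-0.12,"wz":-0.5}]
[{"dx":0.78,"dy":-0.42,"dz":-0.13,"wz":-0.5},{"dx":0.8,"dy":-0.38,"dz":-0.12,"wz":-0.5},{"dx":0.82,"dy":-0.34,"dz":-0.13,"wz":-0.5},{"dx":0.84,"dy":-0.3,"dz":-0.12,"wz":-0.5},{"dx":0.85,"dy":-0.25,"dz":-0.13,"wz":-0.5}]
[{"dx":0.87,"dy":-0.21,"dz":-0.12,"wz":-0.5},{"dx":0.87,"dy":-0.16,"dz":-0.13,"wz":-0.49},{"dx":0.88,"dy":-0.12,"dz":-0.12,"wz":-0.5},{"dx":0.89,"dy":-0.07,"dz":-0.13,"wz":-0.5},{"dx":0.86,"dy":-0.06,"dz":0,"wz":-0.46}]
[{"dx":0.86,"dy":-0.01,"dz":0,"wz":-0.46},{"dx":0.86,"dy":0.03,"dz":0,"wz":-0.45},{"dx":0.86,"dy":0.07,"dz":0,"wz":-0.46},{"dx":0.86,"dy":0.1,"dz":0,"wz":-0.46},{"dx":0.84,"dy":0.15,"dz":0,"wz":-0.46}]
[{"dx":0.84,"dy":0.2,"dz":0,"wz":-0.46},{"dx":0.83,"dy":0.23,"dz":0,"wz":-0.46},{"dx":0.82,"dy":0.27,"dz":0,"wz":-0.45},{"dx":0.81,"dy":0.31,"dz":0,"wz":-0.46},{"dx":0.79,
[... 167 characters left out ...]
0.49,"dz":0,"wz":-0.46},{"dx":0.68,"dy":0.52,"dz":0,"wz":-0.46}]
[{"dx":0.66,"dy":0.56,"dz":0,"wz":-0.46},{"dx":0.63,"dy":0.59,"dz":0,"wz":-0.46},{"dx":0.6,"dy":0.62,"dz":0,"wz":-0.45},{"dx":0.57,"dy":0.64,"dz":0,"wz":-0.46},{"dx":0.54,"dy":0.67,"dz":0,"wz":-0.46}]
[{"dx":0.5,"dy":0.7,"dz":0,"wz":-0.46},{"dx":0.48,"dy":0.72,"dz":0,"wz":-0.46},{"dx":0.43,"dy":0.74,"dz":0,"wz":-0.46},{"dx":0.4,"dy":0.77,"dz":0,"wz":-0.45},{"dx":0.37,"dy":0.78,"dz":0,"wz":-0.46}]
[{"dx":0.32,"dy":0.79,"dz":0,"wz":-0.46},{"dx":0.29,"dy":0.82,"dz":0,"wz":-0.46},{"dx":0.25,"dy":0.82,"dz":0,"wz":-0.46},{"dx":0.21,"dy":0.84,"dz":0,"wz":-0.45},{"dx":0.17,"dy":0.84,"dz":0,"wz":-0.46}]
end [623.88 343.99 300.04   2.49]
```

Request:
{"method": "step_arm", "body": {
  "increments": [
    {"dx": 0.64, "dy": -0.61, "dz": -0.12, "wz": -0.5},
    {"dx": 0.68, "dy": -0.58, "dz": -0.13, "wz": -0.5},
    {"dx": 0.7, "dy": -0.54, "dz": -0.12, "wz": -0.5},
    {"dx": 0.74, "dy": -0.5, "dz": -0.13, "wz": -0.49},
    {"dx": 0.75, "dy": -0.47, "dz": -0.12, "wz": -0.5}
  ],
  "fingers": 85.4
}}

```text
invalid input at $.increments[0]: expected keys dx, dy, dz, wx, wy, wz
```

Request:
{"method": "step_arm", "body": {
  "increments": [
    {"dx": 0.64, "dy": -0.61, "dz": -0.12, "wx": 0, "wy": 0, "wz": -0.5},
    {"dx": 0.68, "dy": -0.58, "dz": -0.13, "wx": 0, "wy": 0, "wz": -0.5},
    {"dx": 0.7, "dy": -0.54, "dz": -0.12, "wx": 0, "wy": 0, "wz": -0.5},
    {"dx": 0.74, "dy": -0.5, "dz": -0.13, "wx": 0, "wy": 0, "wz": -0.49},
    {"dx": 0.75, "dy": -0.47, "dz": -0.12, "wx": 0, "wy": 0, "wz": -0.5}
  ],
  "fingers": 85.4
}}

```text
time_s: 1.3
eef_pos: [197.0, -410.2, 272.0]
ee_rot: [0.0, 0.965, 0.263, 0.0]
force: [0.1, -0.1, 0.4]
grip_width: 1.001
grip_force: 0.0
```

Request:
{"method": "step_arm", "body": {
  "increments": [
    {"dx": 0.78, "dy": -0.42, "dz": -0.13, "wx": 0, "wy": 0, "wz": -0.5},
    {"dx": 0.8, "dy": -0.38, "dz": -0.12, "wx": 0, "wy": 0, "wz": -0.5},
    {"dx": 0.82, "dy": -0.34, "dz": -0.13, "wx": 0, "wy": 0, "wz": -0.5},
    {"dx": 0.84, "dy": -0.3, "dz": -0.12, "wx": 0, "wy": 0, "wz": -0.5},
    {"dx": 0.85, "dy": -0.25, "dz": -0.13, "wx": 0, "wy": 0, "wz": -0.5}
  ]
}}

```text
time_s: 1.8
eef_pos: [254.5, -315.3, 287.7]
ee_rot: [0.0, 0.922, 0.386, 0.0]
force: [0.3, -0.1, -0.6]
grip_width: 1.0
grip_force: 0.0
```

Request:
{"method": "step_arm", "body": {
  "increments": [
    {"dx": 0.87, "dy": -0.21, "dz": -0.12, "wx": 0, "wy": 0, "wz": -0.5},
    {"dx": 0.87, "dy": -0.16, "dz": -0.13, "wx": 0, "wy": 0, "wz": -0.49},
    {"dx": 0.88, "dy": -0.12, "dz": -0.12, "wx": 0, "wy": 0, "wz": -0.5},
    {"dx": 0.89, "dy": -0.07, "dz": -0.13, "wx": 0, "wy": 0, "wz": -0.5},
    {"dx": 0.86, "dy": -0.06, "dz": 0, "wx": 0, "wy": 0, "wz": -0.46}
  ]
}}

```text
time_s: 2.3
eef_pos: [311.0, -220.3, 300.5]
ee_rot: [0.001, 0.865, 0.501, 0.0]
force: [-0.4, -0.1, 0.1]
grip_width: 0.997
grip_force: 0.0
```

Request:
{"method": "step_arm", "body": {
  "increments": [
    {"dx": 0.86, "dy": -0.01, "dz": 0, "wx": 0, "wy": 0, "wz": -0.46},
    {"dx": 0.86, "dy": 0.03, "dz": 0, "wx": 0, "wy": 0, "wz": -0.45},
    {"dx": 0.86, "dy": 0.07, "dz": 0, "wx": 0, "wy": 0, "wz": -0.46},
    {"dx": 0.86, "dy": 0.1, "dz": 0, "wx": 0, "wy": 0, "wz": -0.46},
    {"dx": 0.84, "dy": 0.15, "dz": 0, "wx": 0, "wy": 0, "wz": -0.46}
  ]
}}

```text
time_s: 2.8
eef_pos: [363.0, -126.2, 300.2]
ee_rot: [0.0, 0.799, 0.601, 0.0]
force: [0.1, -0.2, 0.4]
grip_width: 1.003
grip_force: 0.0
```

Request:
{"method": "step_arm", "body": {
  "increments": [
    {"dx": 0.84, "dy": 0.2, "dz": 0, "wx": 0, "wy": 0, "wz": -0.46},
    {"dx": 0.83, "dy": 0.23, "dz": 0, "wx": 0, "wy": 0, "wz": -0.46},
    {"dx": 0.82, "dy": 0.27, "dz": 0, "wx": 0, "wy": 0, "wz": -0.45},
    {"dx": 0.81, "dy": 0.31, "dz": 0, "wx": 0, "wy": 0, "wz": -0.46},
    {"dx": 0.79, "dy": 0.34, "dz": 0, "wx": 0, "wy": 0, "wz": -0.46}
  ]
}}

```text
time_s: 3.3
eef_pos: [415.3, -31.8, 300.2]
ee_rot: [0.0, 0.722, 0.692, 0.0]
force: [1.5, 0.5, 0.0]
grip_width: 1.002
grip_force: 0.0
```

Request:
{"method": "step_arm", "body": {
  "increments": [
    {"dx": 0.77, "dy": 0.39, "dz": 0, "wx": 0, "wy": 0, "wz": -0.46},
    {"dx": 0.75, "dy": 0.42, "dz": 0, "wx": 0, "wy": 0, "wz": -0.46},
    {"dx": 0.73, "dy": 0.46, "dz": 0, "wx": 0, "wy": 0, "wz": -0.45},
    {"dx": 0.71, "dy": 0.49, "dz": 0, "wx": 0, "wy": 0, "wz": -0.46},
    {"dx": 0.68, "dy": 0.52, "dz": 0, "wx": 0, "wy": 0, "wz": -0.46}
  ]
}}

```text
time_s: 3.8
eef_pos: [467.6, 62.3, 300.1]
ee_rot: [0.0, 0.634, 0.774, 0.0]
force: [-0.4, 0.2, -0.1]
grip_width: 1.001
grip_force: 0.0
```

Request:
{"method": "step_arm", "body": {
  "increments": [
    {"dx": 0.66, "dy": 0.56, "dz": 0, "wx": 0, "wy": 0, "wz": -0.46},
    {"dx": 0.63, "dy": 0.59, "dz": 0, "wx": 0, "wy": 0, "wz": -0.46},
    {"dx": 0.6, "dy": 0.62, "dz": 0, "wx": 0, "wy": 0, "wz": -0.45},
    {"dx": 0.57, "dy": 0.64, "dz": 0, "wx": 0, "wy": 0, "wz": -0.46},
    {"dx": 0.54, "dy": 0.67, "dz": 0, "wx": 0, "wy": 0, "wz": -0.46}
  ]
}}

```text
time_s: 4.3
eef_pos: [519.8, 156.5, 300.0]
ee_rot: [0.0, 0.536, 0.844, -0.0]
force: [0.4, 0.4, 0.1]
grip_width: 1.002
grip_force: 0.0
```

Request:
{"method": "step_arm", "body": {
  "increments": [
    {"dx": 0.5, "dy": 0.7, "dz": 0, "wx": 0, "wy": 0, "wz": -0.46},
    {"dx": 0.48, "dy": 0.72, "dz": 0, "wx": 0, "wy": 0, "wz": -0.46},
    {"dx": 0.43, "dy": 0.74, "dz": 0, "wx": 0, "wy": 0, "wz": -0.46},
    {"dx": 0.4, "dy": 0.77, "dz": 0, "wx": 0, "wy": 0, "wz": -0.45},
    {"dx": 0.37, "dy": 0.78, "dz": 0, "wx": 0, "wy": 0, "wz": -0.46}
  ]
}}

```text
time_s: 4.8
eef_pos: [572.2, 250.7, 300.0]
ee_rot: [-0.0, 0.432, 0.902, -0.0]
force: [-0.3, -0.5, 0.2]
grip_width: 1.0
grip_force: 0.0
```

Request:
{"method": "step_arm", "body": {
  "increments": [
    {"dx": 0.32, "dy": 0.79, "dz": 0, "wx": 0, "wy": 0, "wz": -0.46},
    {"dx": 0.29, "dy": 0.82, "dz": 0, "wx": 0, "wy": 0, "wz": -0.46},
    {"dx": 0.25, "dy": 0.82, "dz": 0, "wx": 0, "wy": 0, "wz": -0.46},
    {"dx": 0.21, "dy": 0.84, "dz": 0, "wx": 0, "wy": 0, "wz": -0.45},
    {"dx": 0.17, "dy": 0.84, "dz": 0, "wx": 0, "wy": 0, "wz": -0.46}
  ]
}}

```text
time_s: 5.3
eef_pos: [624.2, 344.8, 299.9]
ee_rot: [-0.0, 0.321, 0.947, -0.0]
force: [0.7, 0.6, -0.1]
grip_width: 1.001
grip_force: 0.0
```

```bash
cat >> h.py <<'E'
P=np.array([876.,-67.])
def hood(cams=("top","scene"),names=("duct_arm","hood_top")):
    """angle of arm about P (0.0716-ish over vice), from both cameras"""
    r=[]
    for c in cams:
        t=ctrl.sense()["time_s"]; cap,o=find(c,names)
        for n in o: 
            v=P-o[n][0][:2]; r.append((round(t,2),c,n,o[n][0],o[n][1],round(np.arctan2(v[1],v[0]),3)))
    return r
E
python3 - <<'E'
from h import *
for r in hood(names=("duct_arm","hood_top","foot","vice_jaws","grease_tin")): print(*r)
plan([(624,344,172,2.487,6)])
E
```

```text
5.3 top duct_arm [540. 190. 133.] 0.74 -0.653
5.3 top hood_top [542. 193. 245.] 0.67 -0.661
5.3 top foot [769. -53.   3.] 0.63 -0.13
5.3 top vice_jaws [ 459. -100.   85.] 0.96 0.079
5.6 scene duct_arm [549. 188. 137.] 0.78 -0.662
5.6 scene hood_top [543. 188. 248.] 0.59 -0.654
5.6 scene foot [775. -57.   5.] 0.9 -0.099
5.6 scene vice_jaws [459. -98.  90.] 0.7 0.074
5.6 scene grease_tin [410. 479.  -1.] 0.6 -0.864
[{"dx":0,"dy":0,"dz":0.85,"wz":0},{"dx":0,"dy":0,"dz":0.86,"wz":0},{"dx":0,"dy":0,"dz":0.85,"wz":0},{"dx":0,"dy":0,"dz":0.85,"wz":0},{"dx":0,"dy":0,"dz":0.86,"wz":0}]
[{"dx":0,"dy":0,"dz":0.85,"wz":0}]
end [623.88 343.99 172.04   2.49]
```

Request:
{"method": "step_arm", "body": {
  "increments": [
    {"dx": 0, "dy": 0, "dz": 0.85, "wx": 0, "wy": 0, "wz": 0},
    {"dx": 0, "dy": 0, "dz": 0.86, "wx": 0, "wy": 0, "wz": 0},
    {"dx": 0, "dy": 0, "dz": 0.85, "wx": 0, "wy": 0, "wz": 0},
    {"dx": 0, "dy": 0, "dz": 0.85, "wx": 0, "wy": 0, "wz": 0},
    {"dx": 0, "dy": 0, "dz": 0.86, "wx": 0, "wy": 0, "wz": 0}
  ]
}}

```text
time_s: 6.4
eef_pos: [623.8, 343.8, 192.7]
ee_rot: [0.0, 0.322, 0.947, 0.0]
force: [0.5, 0.4, 0.2]
grip_width: 1.003
grip_force: 0.0
```

Request:
{"method": "step_arm", "body": {
  "increments": [
    {"dx": 0, "dy": 0, "dz": 0.85, "wx": 0, "wy": 0, "wz": 0},
    {"dx": 0, "dy": -0.08, "dz": 0, "wx": 0, "wy": 0, "wz": 0},
    {"dx": 0, "dy": -0.08, "dz": 0, "wx": 0, "wy": 0, "wz": 0},
    {"dx": 0, "dy": -0.08, "dz": 0, "wx": 0, "wy": 0, "wz": 0},
    {"dx": 0, "dy": -0.08, "dz": 0, "wx": 0, "wy": 0, "wz": 0}
  ]
}}

```text
time_s: 6.9
eef_pos: [619.2, 337.5, 173.5]
ee_rot: [0.001, 0.322, 0.947, 0.001]
force: [0.0, -0.1, -0.4]
grip_width: 1.002
grip_force: 0.0
```

Request:
{"method": "step_arm", "body": {
  "increments": [
    {"dx": 0, "dy": -0.08, "dz": 0, "wx": 0, "wy": 0, "wz": 0},
    {"dx": 0, "dy": -0.08, "dz": 0, "wx": 0, "wy": 0, "wz": 0},
    {"dx": 0, "dy": -0.08, "dz": 0, "wx": 0, "wy": 0, "wz": 0},
    {"dx": 0, "dy": -0.08, "dz": 0, "wx": 0, "wy": 0, "wz": 0}
  ]
}}

```text
time_s: 7.3
eef_pos: [614.0, 331.1, 172.1]
ee_rot: [0.0, 0.322, 0.947, 0.0]
force: [-0.0, -0.1, -0.1]
grip_width: 1.004
grip_force: 0.0
```

Request:
{"method": "step_arm", "body": {
  "increments": [
    {"dx": 0, "dy": -0.08, "dz": 0, "wx": 0, "wy": 0, "wz": 0},
    {"dx": 0, "dy": -0.08, "dz": 0, "wx": 0, "wy": 0, "wz": 0},
    {"dx": 0, "dy": -0.08, "dz": 0, "wx": 0, "wy": 0, "wz": 0},
    {"dx": 0, "dy": -0.08, "dz": 0, "wx": 0, "wy": 0, "wz": 0}
  ]
}}

```text
time_s: 7.7
eef_pos: [609.2, 324.8, 172.0]
ee_rot: [0.0, 0.322, 0.947, -0.0]
force: [-0.1, -0.7, 0.2]
grip_width: 1.005
grip_force: 0.0
```

Request:
{"method": "step_arm", "body": {
  "increments": [
    {"dx": 0, "dy": -0.08, "dz": 0, "wx": 0, "wy": 0, "wz": 0},
    {"dx": 0, "dy": -0.08, "dz": 0, "wx": 0, "wy": 0, "wz": 0},
    {"dx": 0, "dy": -0.1, "dz": 0, "wx": 0, "wy": 0, "wz": 0},
    {"dx": 0, "dy": -0.12, "dz": 0, "wx": 0, "wy": 0, "wz": 0}
  ]
}}

```text
time_s: 8.1
eef_pos: [603.3, 317.3, 172.0]
ee_rot: [-0.0, 0.322, 0.947, 0.0]
force: [0.9, -0.3, 0.0]
grip_width: 1.003
grip_force: 0.0
```

```bash
python3 - <<'E'
from h import *
for r in hood(): print(*r)
cv2.imwrite("pics/push.png",np.hstack([cv2.resize(eyes.capture("top")["frame"][60:300,60:360],(400,320)),cv2.resize(eyes.capture("scene")["frame"][60:360,150:512],(400,320))]))
for r in hood(("top",)): print(*r)
E
```

```text
8.1 top duct_arm [519. 154. 135.] 0.77 -0.554
8.1 top hood_top [517. 156. 245.] 0.62 -0.556
8.25 scene duct_arm [521. 148. 137.] 0.94 -0.545
8.25 scene hood_top [522. 151. 248.] 0.94 -0.552
8.5 top duct_arm [516. 142. 133.] 0.86 -0.526
8.5 top hood_top [510. 147. 247.] 0.66 -0.529
```

View pics/push.png

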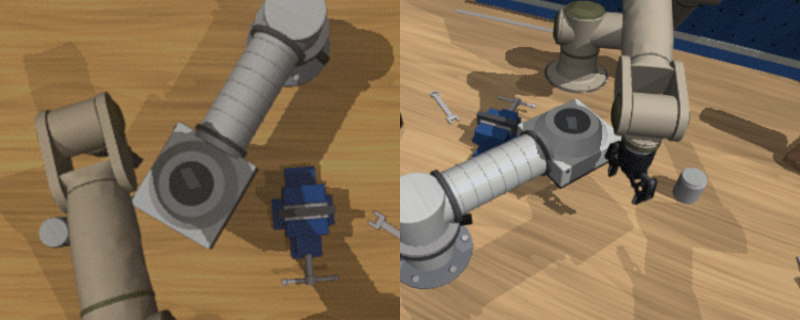

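The view from above shows the hood at (195,185), clear of the gripper and already moving towards the vice (303,212). The light first touch set it going at about 0.07 rad/s (3 cm/s), which is enough. Next I go over the hood to its right side to catch it.

```bash
sed -i 's/"wz":%g}/"wx":0,"wy":0,"wz":%g}/' h.py; python3 - <<'E'
from h import *
c=pose(); c[3]%=2*np.pi; print(c)
plan([(c[0],c[1],300,c[3],6),(456,-265,300,3.14,27),(456,-265,172,3.14,6)],c)
E
```

```text
[603.49842871 317.45995657 172.01355276   2.48677944]
[{"dx":0,"dy":0,"dz":-0.85,"wx":0,"wy":0,"wz":0},{"dx":0,"dy":0,"dz":-0.86,"wx":0,"wy":0,"wz":0},{"dx":0,"dy":0,"dz":-0.85,"wx":0,"wy":0,"wz":0},{"dx":0,"dy":0,"dz":-0.85,"wx":0,"wy":0,"wz":0},{"dx":0,"dy":0,"dz":-0.86,"wx":0,"wy":0,"wz":0}]
[{"dx":0,"dy":0,"dz":-0.85,"wx":0,"wy":0,"wz":0},{"dx":-0.35,"dy":-0.82,"dz":0,"wx":0,"wy":0,"wz":-0.23},{"dx":-0.33,"dy":-0.82,"dz":0,"wx":0,"wy":0,"wz":-0.23},{"dx":-0.32,"dy":-0.84,"dz":0,"wx":0,"wy":0,"wz":-0.23},{"dx":-0.29,"dy":-0.84,"dz":0,"wx":0,"wy":0,"wz":-0.23}]
[{"dx":-0.27,"dy":-0.85,"dz":0,"wx":0,"wy":0,"wz":-0.24},{"dx":-0.25,"dy":-0.85,"dz":0,"wx":0,"wy":0,"wz":-0.23},{"dx":-0.23,"dy":-0.86,"dz":0,"wx":0,"wy":0,"wz":-0.23},{"dx":-0.21,"dy":-0.86,"dz":0,"wx":0,"wy":0,"wz":-0.23},{"dx":-0.19,"dy":-0.87,"dz":0,"wx":0,"wy":0,"wz":-0.23}]
[{"dx":-0.17,"dy":-0.88,"dz":0,"wx":0,"wy":0,"wz":-0.23},{"dx":-0.14,"dy":-0.88,"dz":0,"wx":0,"wy":0,"wz":-0.23},{"dx":-0.13,"dy":-0.88,"dz":0,"wx":0,"wy":0,"wz":-0.23},{"dx":-0.1,"dy":-0.88,"dz":0,"wx":0,"wy":0,"wz":-0.23},{"dx":-0.08,"dy":-0.89,"
[... 375 characters left out ...]
6,"dy":-0.88,"dz":0,"wx":0,"wy":0,"wz":-0.23},{"dx":0.09,"dy":-0.89,"dz":0,"wx":0,"wy":0,"wz":-0.23},{"dx":0.12,"dy":-0.88,"dz":0,"wx":0,"wy":0,"wz":-0.23},{"dx":0.13,"dy":-0.88,"dz":0,"wx":0,"wy":0,"wz":-0.23}]
[{"dx":0.15,"dy":-0.88,"dz":0,"wx":0,"wy":0,"wz":-0.24},{"dx":0.18,"dy":-0.87,"dz":0,"wx":0,"wy":0,"wz":-0.23},{"dx":0.19,"dy":-0.87,"dz":0,"wx":0,"wy":0,"wz":-0.23},{"dx":0,"dy":0,"dz":0.85,"wx":0,"wy":0,"wz":0},{"dx":0,"dy":0,"dz":0.86,"wx":0,"wy":0,"wz":0}]
[{"dx":0,"dy":0,"dz":0.85,"wx":0,"wy":0,"wz":0},{"dx":0,"dy":0,"dz":0.85,"wx":0,"wy":0,"wz":0},{"dx":0,"dy":0,"dz":0.86,"wx":0,"wy":0,"wz":0},{"dx":0,"dy":0,"dz":0.85,"wx":0,"wy":0,"wz":0}]
end [ 456.09 -265.02  172.01    3.14]
```

Request:
{"method": "step_arm", "body": {
  "increments": [
    {"dx": 0, "dy": 0, "dz": -0.85, "wx": 0, "wy": 0, "wz": 0},
    {"dx": 0, "dy": 0, "dz": -0.86, "wx": 0, "wy": 0, "wz": 0},
    {"dx": 0, "dy": 0, "dz": -0.85, "wx": 0, "wy": 0, "wz": 0},
    {"dx": 0, "dy": 0, "dz": -0.85, "wx": 0, "wy": 0, "wz": 0},
    {"dx": 0, "dy": 0, "dz": -0.86, "wx": 0, "wy": 0, "wz": 0}
  ]
}}

```text
time_s: 9.15
eef_pos: [603.4, 317.4, 279.7]
ee_rot: [-0.0, 0.322, 0.947, 0.0]
force: [0.5, 0.6, -0.2]
grip_width: 1.001
grip_force: 0.0
```

Request:
{"method": "step_arm", "body": {
  "increments": [
    {"dx": 0, "dy": 0, "dz": -0.85, "wx": 0, "wy": 0, "wz": 0},
    {"dx": -0.35, "dy": -0.82, "dz": 0, "wx": 0, "wy": 0, "wz": -0.23},
    {"dx": -0.33, "dy": -0.82, "dz": 0, "wx": 0, "wy": 0, "wz": -0.23},
    {"dx": -0.32, "dy": -0.84, "dz": 0, "wx": 0, "wy": 0, "wz": -0.23},
    {"dx": -0.29, "dy": -0.84, "dz": 0, "wx": 0, "wy": 0, "wz": -0.23}
  ]
}}

```text
time_s: 9.65
eef_pos: [581.3, 230.3, 300.1]
ee_rot: [0.0, 0.275, 0.961, 0.0]
force: [0.6, -0.2, -0.6]
grip_width: 0.998
grip_force: 0.0
```

Request:
{"method": "step_arm", "body": {
  "increments": [
    {"dx": -0.27, "dy": -0.85, "dz": 0, "wx": 0, "wy": 0, "wz": -0.24},
    {"dx": -0.25, "dy": -0.85, "dz": 0, "wx": 0, "wy": 0, "wz": -0.23},
    {"dx": -0.23, "dy": -0.86, "dz": 0, "wx": 0, "wy": 0, "wz": -0.23},
    {"dx": -0.21, "dy": -0.86, "dz": 0, "wx": 0, "wy": 0, "wz": -0.23},
    {"dx": -0.19, "dy": -0.87, "dz": 0, "wx": 0, "wy": 0, "wz": -0.23}
  ]
}}

```text
time_s: 10.15
eef_pos: [554.1, 122.6, 300.1]
ee_rot: [0.0, 0.216, 0.976, 0.0]
force: [-0.1, -0.4, -0.3]
grip_width: 1.002
grip_force: 0.0
```

Request:
{"method": "step_arm", "body": {
  "increments": [
    {"dx": -0.17, "dy": -0.88, "dz": 0, "wx": 0, "wy": 0, "wz": -0.23},
    {"dx": -0.14, "dy": -0.88, "dz": 0, "wx": 0, "wy": 0, "wz": -0.23},
    {"dx": -0.13, "dy": -0.88, "dz": 0, "wx": 0, "wy": 0, "wz": -0.23},
    {"dx": -0.1, "dy": -0.88, "dz": 0, "wx": 0, "wy": 0, "wz": -0.23},
    {"dx": -0.08, "dy": -0.89, "dz": 0, "wx": 0, "wy": 0, "wz": -0.23}
  ]
}}

```text
time_s: 10.65
eef_pos: [526.6, 14.6, 300.2]
ee_rot: [0.0, 0.157, 0.988, 0.0]
force: [0.2, -0.3, 0.9]
grip_width: 1.002
grip_force: 0.0
```

Request:
{"method": "step_arm", "body": {
  "increments": [
    {"dx": -0.06, "dy": -0.89, "dz": 0, "wx": 0, "wy": 0, "wz": -0.24},
    {"dx": -0.04, "dy": -0.89, "dz": 0, "wx": 0, "wy": 0, "wz": -0.23},
    {"dx": -0.02, "dy": -0.89, "dz": 0, "wx": 0, "wy": 0, "wz": -0.23},
    {"dx": 0, "dy": -0.89, "dz": 0, "wx": 0, "wy": 0, "wz": -0.23},
    {"dx": 0.03, "dy": -0.89, "dz": 0, "wx": 0, "wy": 0, "wz": -0.23}
  ]
}}

```text
time_s: 11.15
eef_pos: [499.4, -93.4, 300.2]
ee_rot: [0.0, 0.097, 0.995, -0.0]
force: [0.7, 1.1, -0.1]
grip_width: 1.001
grip_force: 0.0
```

Request:
{"method": "step_arm", "body": {
  "increments": [
    {"dx": 0.05, "dy": -0.89, "dz": 0, "wx": 0, "wy": 0, "wz": -0.23},
    {"dx": 0.06, "dy": -0.88, "dz": 0, "wx": 0, "wy": 0, "wz": -0.23},
    {"dx": 0.09, "dy": -0.89, "dz": 0, "wx": 0, "wy": 0, "wz": -0.23},
    {"dx": 0.12, "dy": -0.88, "dz": 0, "wx": 0, "wy": 0, "wz": -0.23},
    {"dx": 0.13, "dy": -0.88, "dz": 0, "wx": 0, "wy": 0, "wz": -0.23}
  ]
}}

```text
time_s: 11.65
eef_pos: [472.0, -201.1, 300.2]
ee_rot: [0.0, 0.037, 0.999, -0.0]
force: [0.1, -0.4, -0.8]
grip_width: 1.0
grip_force: 0.0
```

```bash
python3 - <<'E'
from h import *
for r in hood(): print(*r)
print(pose())
E
```

```text
11.65 top duct_arm [479.  72. 134.] 0.98 -0.337
11.65 top hood_top [480.  77. 245.] 0.85 -0.349
11.8 scene duct_arm [485.  67. 138.] 0.96 -0.33
11.8 scene hood_top [481.  72. 245.] 0.96 -0.338
[ 472.50112369 -199.53034492  300.15841155    3.0672847 ]
```

Request:
{"method": "step_arm", "body": {
  "increments": [
    {"dx": 0.15, "dy": -0.88, "dz": 0, "wx": 0, "wy": 0, "wz": -0.24},
    {"dx": 0.18, "dy": -0.87, "dz": 0, "wx": 0, "wy": 0, "wz": -0.23},
    {"dx": 0.19, "dy": -0.87, "dz": 0, "wx": 0, "wy": 0, "wz": -0.23},
    {"dx": 0, "dy": 0, "dz": 0.85, "wx": 0, "wy": 0, "wz": 0},
    {"dx": 0, "dy": 0, "dz": 0.86, "wx": 0, "wy": 0, "wz": 0}
  ]
}}

```text
time_s: 12.45
eef_pos: [456.4, -264.9, 257.0]
ee_rot: [0.001, 0.001, 1.0, -0.0]
force: [0.8, 0.1, 0.1]
grip_width: 1.0
grip_force: 0.0
```

Request:
{"method": "step_arm", "body": {
  "increments": [
    {"dx": 0, "dy": 0, "dz": 0.85, "wx": 0, "wy": 0, "wz": 0},
    {"dx": 0, "dy": 0, "dz": 0.85, "wx": 0, "wy": 0, "wz": 0},
    {"dx": 0, "dy": 0, "dz": 0.86, "wx": 0, "wy": 0, "wz": 0},
    {"dx": 0, "dy": 0, "dz": 0.85, "wx": 0, "wy": 0, "wz": 0}
  ]
}}

```text
time_s: 12.85
eef_pos: [456.4, -264.2, 171.3]
ee_rot: [0.0, 0.0, 1.0, -0.0]
force: [0.1, 0.3, -0.5]
grip_width: 0.999
grip_force: 0.0
```

Request:
{"method": "step_arm", "body": {
  "increments": [
    {"dx": 0, "dy": 0.4, "dz": 0, "wx": 0, "wy": 0, "wz": 0},
    {"dx": 0, "dy": 0.4, "dz": 0, "wx": 0, "wy": 0, "wz": 0},
    {"dx": 0, "dy": 0.2, "dz": 0, "wx": 0, "wy": 0, "wz": 0}
  ]
}}

```text
time_s: 13.15
eef_pos: [456.6, -238.8, 173.4]
ee_rot: [0.001, 0.0, 1.0, -0.001]
force: [0.5, -0.2, 0.8]
grip_width: 0.998
grip_force: 0.0
```

```bash
python3 - <<'E'
from h import *
for r in hood(): print(*r)
print(pose())
E
```

```text
13.15 top duct_arm [470.  41. 132.] 0.93 -0.26
13.15 top hood_top [468.  41. 243.] 0.72 -0.259
13.3 scene duct_arm [473.  34. 138.] 0.72 -0.246
13.3 scene hood_top [474.  37. 246.] 0.56 -0.253
[ 456.22384868 -240.30066029  172.42474867    3.14009323]
```

Request:
{"method": "step_arm", "body": {
  "increments": [
    {"dx": 0, "dy": 0.3, "dz": 0, "wx": 0, "wy": 0, "wz": 0},
    {"dx": 0, "dy": 0.3, "dz": 0, "wx": 0, "wy": 0, "wz": 0},
    {"dx": 0, "dy": 0, "dz": 0, "wx": 0, "wy": 0, "wz": 0},
    {"dx": 0, "dy": 0, "dz": 0, "wx": 0, "wy": 0, "wz": 0},
    {"dx": 0, "dy": 0, "dz": 0, "wx": 0, "wy": 0, "wz": 0}
  ]
}}

```text
time_s: 13.95
eef_pos: [456.1, -225.2, 172.1]
ee_rot: [0.0, 0.001, 1.0, -0.0]
force: [0.2, -0.6, 0.8]
grip_width: 0.999
grip_force: 0.0
```

Request:
{"method": "step_arm", "body": {
  "increments": [
    {"dx": 0, "dy": 0, "dz": 0, "wx": 0, "wy": 0, "wz": 0},
    {"dx": 0, "dy": 0, "dz": 0, "wx": 0, "wy": 0, "wz": 0},
    {"dx": 0, "dy": 0, "dz": 0, "wx": 0, "wy": 0, "wz": 0},
    {"dx": 0, "dy": 0, "dz": 0, "wx": 0, "wy": 0, "wz": 0},
    {"dx": 0, "dy": 0, "dz": 0, "wx": 0, "wy": 0, "wz": 0}
  ]
}}

```text
time_s: 14.45
eef_pos: [456.1, -225.1, 172.1]
ee_rot: [0.0, 0.001, 1.0, 0.0]
force: [-0.3, -1.0, -1.0]
grip_width: 0.998
grip_force: 0.0
```

Request:
{"method": "step_arm", "body": {
  "increments": [
    {"dx": 0, "dy": 0, "dz": 0, "wx": 0, "wy": 0, "wz": 0},
    {"dx": 0, "dy": 0, "dz": 0, "wx": 0, "wy": 0, "wz": 0},
    {"dx": 0, "dy": 0, "dz": 0, "wx": 0, "wy": 0, "wz": 0},
    {"dx": 0, "dy": 0, "dz": 0, "wx": 0, "wy": 0, "wz": 0},
    {"dx": 0, "dy": 0, "dz": 0, "wx": 0, "wy": 0, "wz": 0}
  ]
}}

```text
time_s: 14.95
eef_pos: [456.1, -225.1, 172.0]
ee_rot: [-0.0, 0.001, 1.0, 0.0]
force: [-0.2, 1.1, 0.3]
grip_width: 1.001
grip_force: 0.0
```

Request:
{"method": "step_arm", "body": {
  "increments": [
    {"dx": 0, "dy": 0, "dz": 0, "wx": 0, "wy": 0, "wz": 0},
    {"dx": 0, "dy": 0, "dz": 0, "wx": 0, "wy": 0, "wz": 0},
    {"dx": 0, "dy": 0, "dz": 0, "wx": 0, "wy": 0, "wz": 0},
    {"dx": 0, "dy": 0, "dz": 0, "wx": 0, "wy": 0, "wz": 0},
    {"dx": 0, "dy": 0, "dz": 0, "wx": 0, "wy": 0, "wz": 0}
  ]
}}

```text
time_s: 15.45
eef_pos: [456.1, -225.1, 172.0]
ee_rot: [-0.0, 0.001, 1.0, 0.0]
force: [0.5, 0.6, -0.4]
grip_width: 1.001
grip_force: 0.0
```

```bash
python3 - <<'E'
from h import *
for r in hood(): print(*r)
print(pose())
E
```

```text
15.45 top duct_arm [461. -11. 132.] 0.79 -0.134
15.45 top hood_top [457.  -7. 246.] 0.65 -0.142
15.6 scene duct_arm [464. -15. 136.] 0.79 -0.126
15.6 scene hood_top [462. -10. 247.] 0.76 -0.137
[ 456.10424958 -225.07924076  172.06532338    3.14020803]
```

Request:
{"method": "step_arm", "body": {
  "increments": [
    {"dx": 0, "dy": 0, "dz": 0, "wx": 0, "wy": 0, "wz": 0},
    {"dx": 0, "dy": 0, "dz": 0, "wx": 0, "wy": 0, "wz": 0},
    {"dx": 0, "dy": 0, "dz": 0, "wx": 0, "wy": 0, "wz": 0},
    {"dx": 0, "dy": 0, "dz": 0, "wx": 0, "wy": 0, "wz": 0},
    {"dx": 0, "dy": 0, "dz": 0, "wx": 0, "wy": 0, "wz": 0}
  ]
}}

```text
time_s: 16.25
eef_pos: [456.1, -225.1, 172.0]
ee_rot: [0.0, 0.001, 1.0, 0.0]
force: [-0.4, 0.4, -0.1]
grip_width: 1.001
grip_force: 0.0
```

Request:
{"method": "step_arm", "body": {
  "increments": [
    {"dx": 0, "dy": 0, "dz": 0, "wx": 0, "wy": 0, "wz": 0},
    {"dx": 0, "dy": 0, "dz": 0, "wx": 0, "wy": 0, "wz": 0},
    {"dx": 0, "dy": 0, "dz": 0, "wx": 0, "wy": 0, "wz": 0},
    {"dx": 0, "dy": -0.035, "dz": 0, "wx": 0, "wy": 0, "wz": 0},
    {"dx": 0, "dy": -0.035, "dz": 0, "wx": 0, "wy": 0, "wz": 0}
  ]
}}

```text
time_s: 16.75
eef_pos: [456.1, -226.9, 172.1]
ee_rot: [0.0, 0.001, 1.0, -0.0]
force: [-0.3, -0.5, 0.1]
grip_width: 1.005
grip_force: 0.0
```

Request:
{"method": "step_arm", "body": {
  "increments": [
    {"dx": 0, "dy": -0.035, "dz": 0, "wx": 0, "wy": 0, "wz": 0},
    {"dx": 0, "dy": -0.035, "dz": 0, "wx": 0, "wy": 0, "wz": 0},
    {"dx": 0, "dy": -0.035, "dz": 0, "wx": 0, "wy": 0, "wz": 0},
    {"dx": 0, "dy": -0.035, "dz": 0, "wx": 0, "wy": 0, "wz": 0},
    {"dx": 0, "dy": -0.035, "dz": 0, "wx": 0, "wy": 0, "wz": 0}
  ]
}}

```text
time_s: 17.25
eef_pos: [456.1, -231.3, 172.0]
ee_rot: [-0.0, 0.001, 1.0, 0.0]
force: [-0.4, 0.2, 0.3]
grip_width: 1.0
grip_force: 0.0
```

Request:
{"method": "step_arm", "body": {
  "increments": [
    {"dx": 0, "dy": -0.035, "dz": 0, "wx": 0, "wy": 0, "wz": 0},
    {"dx": 0, "dy": -0.035, "dz": 0, "wx": 0, "wy": 0, "wz": 0},
    {"dx": 0, "dy": -0.035, "dz": 0, "wx": 0, "wy": 0, "wz": 0},
    {"dx": 0, "dy": -0.035, "dz": 0, "wx": 0, "wy": 0, "wz": 0},
    {"dx": 0, "dy": -0.035, "dz": 0, "wx": 0, "wy": 0, "wz": 0}
  ]
}}

```text
time_s: 17.75
eef_pos: [456.1, -235.6, 172.1]
ee_rot: [0.0, 0.001, 1.0, -0.0]
force: [0.2, -0.3, 0.2]
grip_width: 1.0
grip_force: 0.0
```

```bash
python3 - <<'E'
from h import *
for r in hood(("top",)): print(*r)
print(pose())
E
```

```text
17.75 top duct_arm [458. -58. 132.] 0.96 -0.022
17.75 top hood_top [455. -55. 248.] 0.65 -0.028
[ 456.11383287 -235.61088538  172.04104008    3.14018958]
```

Request:
{"method": "step_arm", "body": {
  "increments": [
    {"dx": 0, "dy": -0.035, "dz": 0, "wx": 0, "wy": 0, "wz": 0},
    {"dx": 0, "dy": -0.035, "dz": 0, "wx": 0, "wy": 0, "wz": 0},
    {"dx": 0, "dy": -0.035, "dz": 0, "wx": 0, "wy": 0, "wz": 0},
    {"dx": 0, "dy": -0.035, "dz": 0, "wx": 0, "wy": 0, "wz": 0},
    {"dx": 0, "dy": -0.035, "dz": 0, "wx": 0, "wy": 0, "wz": 0}
  ]
}}

```text
time_s: 18.4
eef_pos: [456.1, -240.0, 172.0]
ee_rot: [-0.0, 0.001, 1.0, 0.0]
force: [0.1, -0.2, 0.3]
grip_width: 1.002
grip_force: 0.0
```

Request:
{"method": "step_arm", "body": {
  "increments": [
    {"dx": 0, "dy": -0.035, "dz": 0, "wx": 0, "wy": 0, "wz": 0},
    {"dx": 0, "dy": -0.035, "dz": 0, "wx": 0, "wy": 0, "wz": 0},
    {"dx": 0, "dy": -0.035, "dz": 0, "wx": 0, "wy": 0, "wz": 0},
    {"dx": 0, "dy": -0.035, "dz": 0, "wx": 0, "wy": 0, "wz": 0},
    {"dx": 0, "dy": -0.035, "dz": 0, "wx": 0, "wy": 0, "wz": 0}
  ]
}}

```text
time_s: 18.9
eef_pos: [456.1, -244.4, 172.0]
ee_rot: [-0.0, 0.001, 1.0, 0.0]
force: [-0.2, 0.6, 0.5]
grip_width: 0.998
grip_force: 0.0
```

Request:
{"method": "step_arm", "body": {
  "increments": [
    {"dx": 0, "dy": -0.035, "dz": 0, "wx": 0, "wy": 0, "wz": 0},
    {"dx": 0, "dy": -0.035, "dz": 0, "wx": 0, "wy": 0, "wz": 0},
    {"dx": 0, "dy": -0.035, "dz": 0, "wx": 0, "wy": 0, "wz": 0},
    {"dx": 0, "dy": -0.035, "dz": 0, "wx": 0, "wy": 0, "wz": 0},
    {"dx": 0, "dy": -0.035, "dz": 0, "wx": 0, "wy": 0, "wz": 0}
  ]
}}

```text
time_s: 19.4
eef_pos: [456.1, -248.7, 172.0]
ee_rot: [-0.0, 0.001, 1.0, 0.0]
force: [0.7, 0.9, 0.0]
grip_width: 1.001
grip_force: 0.0
```

```bash
python3 - <<'E'
from h import *
for r in hood(("top",)): print(*r)
print(pose())
E
```

```text
19.4 top duct_arm [456. -87. 136.] 0.71 0.048
19.4 top hood_top [454. -82. 244.] 0.59 0.036
[ 456.06082742 -248.720733    172.01731567    3.14016114]
```

Request:
{"method": "step_arm", "body": {
  "increments": [
    {"dx": 0, "dy": -0.035, "dz": 0, "wx": 0, "wy": 0, "wz": 0},
    {"dx": 0, "dy": -0.035, "dz": 0, "wx": 0, "wy": 0, "wz": 0},
    {"dx": 0, "dy": -0.035, "dz": 0, "wx": 0, "wy": 0, "wz": 0},
    {"dx": 0, "dy": -0.035, "dz": 0, "wx": 0, "wy": 0, "wz": 0},
    {"dx": 0, "dy": -0.03, "dz": 0, "wx": 0, "wy": 0, "wz": 0}
  ]
}}

```text
time_s: 20.05
eef_pos: [456.1, -253.0, 172.1]
ee_rot: [0.0, 0.001, 1.0, -0.0]
force: [-0.0, -0.9, 0.3]
grip_width: 0.999
grip_force: 0.0
```

```bash
python3 - <<'E'
from h import *
for r in hood(): print(*r)
print(pose(),ctrl.sense()["force"])
E
```

```text
20.05 top duct_arm [458. -85. 134.] 0.83 0.043
20.05 top hood_top [454. -83. 245.] 0.82 0.038
20.2 scene duct_arm [461. -90. 138.] 0.62 0.055
20.2 scene hood_top [459. -87. 248.] 0.95 0.048
[ 456.07812895 -252.93036001  172.04796179    3.14017268] [ 0.52834939 -0.70848016 -0.33103571]
```

The hood has been caught: it is almost at rest, about 13 mm short of the vice centre. I back off now and watch it.

Request:
{"method": "step_arm", "body": {
  "increments": [
    {"dx": 0, "dy": -0.3, "dz": 0, "wx": 0, "wy": 0, "wz": 0},
    {"dx": 0, "dy": -0.5, "dz": 0, "wx": 0, "wy": 0, "wz": 0},
    {"dx": 0, "dy": -0.5, "dz": 0, "wx": 0, "wy": 0, "wz": 0},
    {"dx": 0, "dy": -0.3, "dz": 0, "wx": 0, "wy": 0, "wz": 0},
    {"dx": 0, "dy": 0, "dz": 0, "wx": 0, "wy": 0, "wz": 0}
  ]
}}

```text
time_s: 20.85
eef_pos: [455.8, -294.2, 171.8]
ee_rot: [-0.0, 0.001, 1.0, -0.0]
force: [-0.3, 0.5, 0.0]
grip_width: 1.002
grip_force: 0.0
```

```bash
python3 - <<'E'
from h import *
T=[];A=[]
for k in range(3):
    for r in hood(): T.append(r[0]);A.append(r[-1])
    print(T[-4],A[-4:])
print("mm/s",420*np.polyfit(T,A,1)[0])
for r in hood(names=("vice_jaws",)): print(*r)
E
```

```text
20.85 [np.float64(0.055), np.float64(0.047), np.float64(0.06), np.float64(0.056)]
21.15 [np.float64(0.055), np.float64(0.047), np.float64(0.065), np.float64(0.05)]
21.45 [np.float64(0.055), np.float64(0.052), np.float64(0.067), np.float64(0.053)]
mm/s 3.0400000000000538
21.85 scene vice_jaws [ 601. -432.    6.] 0.17 0.925
```

Request:
{"method": "step_arm", "body": {
  "increments": [
    {"dx": 0, "dy": -0.3, "dz": 0, "wx": 0, "wy": 0, "wz": 0},
    {"dx": 0, "dy": 0, "dz": 0, "wx": 0, "wy": 0, "wz": 0},
    {"dx": 0, "dy": 0, "dz": 0, "wx": 0, "wy": 0, "wz": 0},
    {"dx": 0, "dy": 0, "dz": 0, "wx": 0, "wy": 0, "wz": 0},
    {"dx": 0, "dy": 0, "dz": 0, "wx": 0, "wy": 0, "wz": 0}
  ]
}}

```text
time_s: 22.45
eef_pos: [456.0, -300.4, 172.0]
ee_rot: [-0.0, 0.001, 1.0, 0.0]
force: [0.1, -0.1, 0.3]
grip_width: 1.006
grip_force: 0.0
```

Request:
{"method": "step_arm", "body": {
  "increments": [
    {"dx": 0, "dy": 0, "dz": 0, "wx": 0, "wy": 0, "wz": 0},
    {"dx": 0, "dy": 0, "dz": 0, "wx": 0, "wy": 0, "wz": 0},
    {"dx": 0, "dy": 0, "dz": 0, "wx": 0, "wy": 0, "wz": 0},
    {"dx": 0, "dy": 0, "dz": 0, "wx": 0, "wy": 0, "wz": 0},
    {"dx": 0, "dy": 0, "dz": 0, "wx": 0, "wy": 0, "wz": 0}
  ]
}}

```text
time_s: 22.95
eef_pos: [456.0, -300.4, 172.1]
ee_rot: [0.0, 0.001, 1.0, -0.0]
force: [-0.4, -0.1, -0.5]
grip_width: 0.999
grip_force: 0.0
```

Request:
{"method": "step_arm", "body": {
  "increments": [
    {"dx": 0, "dy": 0, "dz": 0, "wx": 0, "wy": 0, "wz": 0},
    {"dx": 0, "dy": 0, "dz": 0, "wx": 0, "wy": 0, "wz": 0},
    {"dx": 0, "dy": 0, "dz": 0, "wx": 0, "wy": 0, "wz": 0},
    {"dx": 0, "dy": 0, "dz": 0, "wx": 0, "wy": 0, "wz": 0},
    {"dx": 0, "dy": 0, "dz": 0, "wx": 0, "wy": 0, "wz": 0}
  ]
}}

```text
time_s: 23.45
eef_pos: [456.0, -300.4, 172.0]
ee_rot: [-0.0, 0.001, 1.0, 0.0]
force: [-0.0, 0.3, -0.3]
grip_width: 1.002
grip_force: 0.0
```

```bash
python3 - <<'E'
from h import *
for k in range(2):
    for r in hood(): print(*r)
E
```

```text
23.45 top duct_arm [460. -99. 133.] 0.61 0.077
23.6 scene duct_arm [ 461. -100.  138.] 0.96 0.079
23.6 scene hood_top [ 602. -432.    5.] 0.65 0.927
23.75 top duct_arm [456. -98. 134.] 0.77 0.074
23.9 scene duct_arm [461. -99. 137.] 0.92 0.077
23.9 scene hood_top [461. -96. 248.] 0.88 0.07
```

```bash
python3 -c "
from h import *
print(finish_job())"
```

```text
the job is handed in; nothing more can be done
None
```

I handed the job in with the hood centred over the vice jaws to within a few mm and untouched for over 3 s; it was not quite still, drifting at about 3.5 mm/s (limit 10 mm/s), and the result of the judging was not shown.

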